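Load a row of vials into the dry block heater

ROBOT

A 6-joint arm with a two-finger parallel gripper is mounted at the origin on a cart in front of the work surface, level with it; the furniture and walls round the work are solid. World frame = base frame: x ahead of the robot, y to its left, z up, the work surface at z = 0. Lengths are in m, angles in degrees, forces in N, time in s.
With the tool pointing down it reaches from about 0.375 to 0.975 m from the base axis. Payload 3.8 kg.
Tool frame: the origin (TCP) lies on the centre line of the jaws, within the pads' length; the fingertips stand 22 mm ahead of it and the grasp point (between the pads) lies 3 mm ahead of it; z points along the fingers, y is the line along which they close (so a half turn about z gives the same grasp; the last joint's range is limited). The gripper opens to 88 mm and grips with 3 to 60 N. Pads are 18 mm wide; open, the fingers measure 123 mm over their backs; the gripper's body (75 mm by 187 mm) begins 45 mm behind the grasp point.
Start: joints at [62.344, 15.12, 91.902, -0, 72.978, -2.114], TCP at [0.291, 0.609, 0.261] pointing down, gripper open.
Joint ranges: [-150.88, 150.88], [-54.13, 125.18], [17.81, 147.31], [-75.09, 255.09], [0, 152.58], [-146.25, 146.25]. Speed limits (degrees/s): [147.25, 147.25, 180, 180, 180, 180].

INTERFACE

Orientations are given as a 3x3 rotation matrix whose columns are the frame's x, y, z axes.
In Python, from station import get_obs, capture, robot gives the robot as it stands.
- The arm moves only by the tool send_rows, never from a script. Its argument "increments" is a list of rows, each an object with "xyz": the shift along the tool's x, y, z in cm, a list of three; "rot": the turn, a rotation vector about the tool's x, y, z in degrees, a list of three. In form: [{"xyz": [dx, dy, dz], "rot": [wx, wy, wz]}, ...]. A call has exactly 10 rows; each row is the pose to reach, as a shift and turn from the pose commanded when the call began, along the tool's axes at that moment; what a row does not reach only later rows make up. A row lasts 1/8 s, in which the tool goes at most 62.5 mm and 10.7 degrees, less where a joint would pass 70% of its speed; a pose out of reach is approached as far as the arm can. A call with a gripper value outside its range is refused whole. "gripper" is the finger opening in cm, from 0 to 8.81, set as the call begins (left out, the last holds). The fingers move at their own pace and stop on an object; "squeeze" is the grip in N (left out, the last holds). Time passes only in rows, so rows that repeat a pose let the fingers close, or fill a call up. It gives the time, the measured TCP pose, the force, the opening and the grip force at its end, in the units of the state.
- get_obs(): the state, without advancing time (a new reading comes with each control period).
- capture(name): name is "side" or "top"; returns a dict with "image" (400x640x3 uint8, red, green, blue), "fx", "fy", "cx", "cy" (pixels), "R" (3x3) and "t" (3): a world point X has camera coordinates R X + t. Camera axes: x right, y down, z forward; pixel columns grow to the right and rows downward; lengths in m; the calibration is good to about 2 mm. A picture is of the moment at which its call begins. There is no depth.
- robot.sign_off(): hands the job in; it is judged then, once.
The state is a dict: "time": time; "q": joint angles; "qvel": joint speeds; "joint_torque": joint torques, N m; "tool_pos": TCP position; "tool_rot": TCP orientation; "contact_force": force on the tool from outside, world axes, zero at the start; "wrist_torque": the same for the moment, N m; "width": opening from 0.0 (shut) to 1.0 (fully open); "grip_force": force on a finger pad.
Only numpy, scipy, OpenCV 4.12 (cv2) and the standard library are available. Lean on these libraries where they do the work, as an engineer would, in place of code of your own. Each camera call takes 0.05 s, during which the arm holds its last target. There are 200 camera calls.

TASK

Move the four capped vials from the grey rack into the dry block heater, each into the block whose bore is made for its size, set down upright and right to the bottom of the bore. Wide vials warm through slowest, so load them in order of width, the widest first and the narrowest last, and never lay or tip a vial over.

Things in the scene. Friction and masses are not known exactly. Their poses are not given: they have to be found in the camera images.
- vial_widest_center (a point): the widest and tallest of the four loose vials in the rack: upright clear glass vial with a screwed-on ribbed blue cap, 38 mm in diameter, 80 mm high over all, cap 38 mm wide, 16 mm high; the point is the vial's centre, half-way up (40 mm above its foot and below its top); z runs up its axis
- vial_wide_center (a point): the second widest of the four loose vials in the rack: upright clear glass vial with a screwed-on ribbed blue cap, 31 mm in diameter, 72 mm high over all, cap 31 mm wide, 14 mm high; the point is the vial's centre, half-way up (36 mm above its foot and below its top); z runs up its axis
- vial_medium_center (a point): the second narrowest and the shortest of the four loose vials in the rack: upright clear glass vial with a screwed-on ribbed blue cap, 24 mm in diameter, 51 mm high over all, cap 22 mm wide, 11 mm high; the point is the vial's centre, half-way up (25.5 mm above its foot and below its top); z runs up its axis
- vial_narrow_center (a point): the narrowest of the four loose vials in the rack: upright clear glass vial with a screwed-on ribbed blue cap, 15 mm in diameter, 58 mm high over all, cap 15 mm wide, 12 mm high; the point is the vial's centre, half-way up (29 mm above its foot and below its top); z runs up its axis
- block_widest_mouth (a point): aluminium heating block in the heater, 60 x 51.5 mm from above, with one round upright bore 43.5 mm in diameter and 22 mm deep over all, made for the 38 mm vial; a steep conical lead-in, 3.8 mm wider all round at the top and 6 mm deep, guides the vial in; the point is the middle of the bore in the block's top face; z is up, y runs along the row of four blocks, x across the row
- block_wide_mouth (a point): aluminium heating block in the heater, 60 x 51.5 mm from above, with one round upright bore 36.5 mm in diameter and 20 mm deep over all, made for the 31 mm vial; a steep conical lead-in, 3.8 mm wider all round at the top and 6 mm deep, guides the vial in; the point is the middle of the bore in the block's top face; z is up, y runs along the row of four blocks, x across the row
- block_medium_mouth (a point): aluminium heating block in the heater, 60 x 51.5 mm from above, with one round upright bore 29.5 mm in diameter and 16 mm deep over all, made for the 24 mm vial; a steep conical lead-in, 3.8 mm wider all round at the top and 6 mm deep, guides the vial in; the point is the middle of the bore in the block's top face; z is up, y runs along the row of four blocks, x across the row
- block_narrow_mouth (a point): aluminium heating block in the heater, 60 x 51.5 mm from above, with one round upright bore 21.5 mm in diameter and 16 mm deep over all, made for the 15 mm vial; a steep conical lead-in, 3.8 mm wider all round at the top and 6 mm deep, guides the vial in; the point is the middle of the bore in the block's top face; z is up, y runs along the row of four blocks, x across the row
- rack: grey plastic bench rack, fixed, 54 x 200 x 50 mm, with one row of four square open cells at 48 mm pitch in which the vials stand loosely, one in each; the vials stand on its shelf 30 mm above the worktop and its cell walls reach up to 48 mm (end walls 50 mm); origin at the middle of its underside; y runs along the row, x across it, z up
- heater: light grey dry block heater, fixed, 124 x 224 x 49 mm, sloping control panel with dark display along its front; the four heating blocks stand side by side in its open well at 52 mm pitch, in any order, their tops 3 mm above the housing (52 mm above the worktop); origin at the middle of its underside; y runs along the row, x away from the panel, z up
Mind the look-alikes: they are no part of the job. Leave any red look-alike of the part that bears vial_widest_center alone.

How it is judged:
By the outcome, as a careful person would: the job done as asked, in the order asked, and still so for the second after the job is handed in, with the robot touching nothing.
It also fails if it takes over 96 s, if anything falls off the work surface, if the arm or the gripper's body presses on something with over 40 N, if the wrist force passes 120 N, or if a joint passes its speed limit or range.

## Working session

There is one attempt and no reset: what is moved stays moved. The work goes in short steps, Python scripts to look and compute and a tool call to move; the robot and the scene stay as the last step left them, time stands still between calls to the robot, and variables do not carry over. Pictures are saved under pics/ and viewed, at most 14 in all, crops included, and the job is handed in when it is done.

Besides the shell and the picture viewer there is one more tool, called after ">>>" as a command line: name --argument value ..., lists and objects as JSON in quotes. send_rows: Moves the arm, as the interface text tells. Its arguments: {"type":"object","properties":{"increments":{"type":"array","items":{"type":"object","properties":{"xyz":{"type":"array","items":{"type":"number"}},"rot":{"type":"array","items":{"type":"number"}}}}},"gripper":{"type":"number"},"squeeze":{"type":"number"}},"required":["increments"]}

```bash
mkdir -p pics; cat > h.py <<'E'
import numpy as np, cv2
from station import get_obs, capture, robot
def snap(n,f):
    c=capture(n); cv2.imwrite('pics/'+f,cv2.cvtColor(c['image'],cv2.COLOR_RGB2BGR))
    np.savez('pics/'+f[:-4]+'.npz',**c); return c
def proj(c,X):
    p=c['R']@np.array(X,float)+c['t']; return np.array([c['fx']*p[0]/p[2]+c['cx'],c['fy']*p[1]/p[2]+c['cy']])
def ray(c,u,v):
    R=np.array(c['R']);d=R.T@np.array([(u-c['cx'])/c['fx'],(v-c['cy'])/c['fy'],1.]);return -R.T@np.array(c['t']),d
def atz(c,u,v,z):
    o,d=ray(c,u,v);return o+d*(z-o[2])/d[2]
def tri(*obs):
    A=np.zeros((3,3));b=np.zeros(3)
    for c,u,v in obs:
        o,d=ray(c,u,v);d=d/np.linalg.norm(d);P=np.eye(3)-np.outer(d,d);A+=P;b+=P@o
    X=np.linalg.solve(A,b);return X,[proj(c,X)-[u,v] for c,u,v in obs]
E
python3 - <<'E'
from h import *
for n in('side','top'):
    c=snap(n,n+'0.png');print(n,c['R'],c['t'],c['fx'])
print(get_obs())
E
```

```text
side [[ 0.92981075 -0.36712396  0.02592239]
 [-0.16793841 -0.48589941 -0.85772866]
 [ 0.32748841  0.79317197 -0.51344871]] [-0.48909179  0.19365969  0.65933062] 403.0591264255203
top [[-0.0175969  -0.99964597 -0.01995708]
 [-0.98514753  0.02074462 -0.17045236]
 [ 0.17080602  0.01666123 -0.9851638 ]] [0.11336918 0.52461599 0.82399152] 414.3663743564649
{'time': 0.1, 'q': array([ 6.23424778e+01,  1.51639937e+01,  9.19752880e+01, -7.92418694e-04,
        7.29775719e+01, -2.11486473e+00]), 'qvel': array([-0.01567466, -0.06278003, -0.23033648,  0.04564609,  0.0385515 ,
        0.0113099 ]), 'joint_torque': array([ 1.47326453e-03, -5.03617501e+01, -3.58071864e+01,  7.29900179e-02,
        2.33123743e-02, -6.95878452e-05]), 'tool_pos': array([0.29077478, 0.60847671, 0.25950493]), 'tool_rot': array([[-9.02266236e-01,  4.31178345e-01, -9.34982148e-04],
       [ 4.31179355e-01,  9.02264417e-01, -1.81258058e-03],
       [ 6.20556265e-05, -2.03857526e-03, -9.99997920e-01]]), 'contact_force': array([-0.14302072, -0.06740621, -0.69691693]), 'wrist_torque': array([ 0.03581229,  0.01009034, -0.01246938]), 'grip_force': 0.0, 'width': 0.99772442124209}
```

View pics/side0.png

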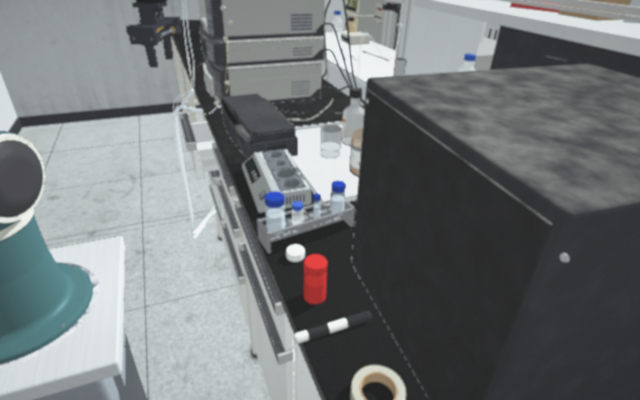

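View pics/top0.png

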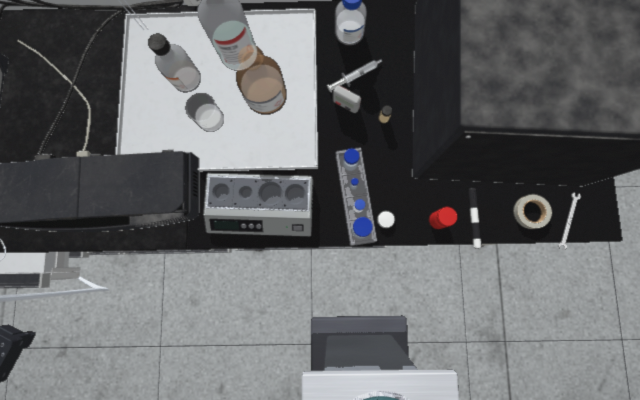

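The top view shows the rack at about (355,197) with four blue caps: (351,157), (355,182), (360,205) and (362,227). The heater is at (260,203), with bores at (221,191), (246,192), (270,194) and (296,195). The look-alike is the red vial at (443,217). Other things that could be mistaken are the white cap at (386,219) and the blue-capped bottle at (350,20), neither in the rack. Next I'll check close crops.

```bash
python3 - <<'E'
from h import *
a=cv2.imread('pics/top0.png')[140:255,195:400]; cv2.imwrite('pics/tc.png',cv2.resize(a,(800,449),interpolation=cv2.INTER_CUBIC))
b=cv2.imread('pics/side0.png')[140:255,235:365]; cv2.imwrite('pics/sc.png',cv2.resize(b,(678,600),interpolation=cv2.INTER_CUBIC))
E
```

```text
(no output)
```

View pics/tc.png

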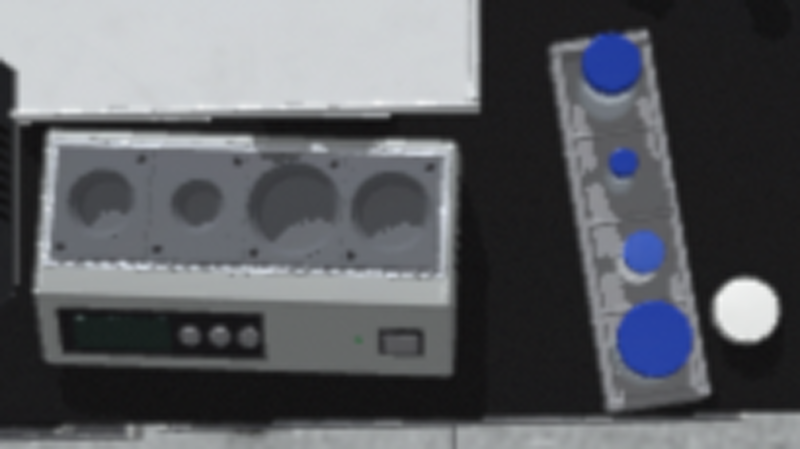

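View pics/sc.png

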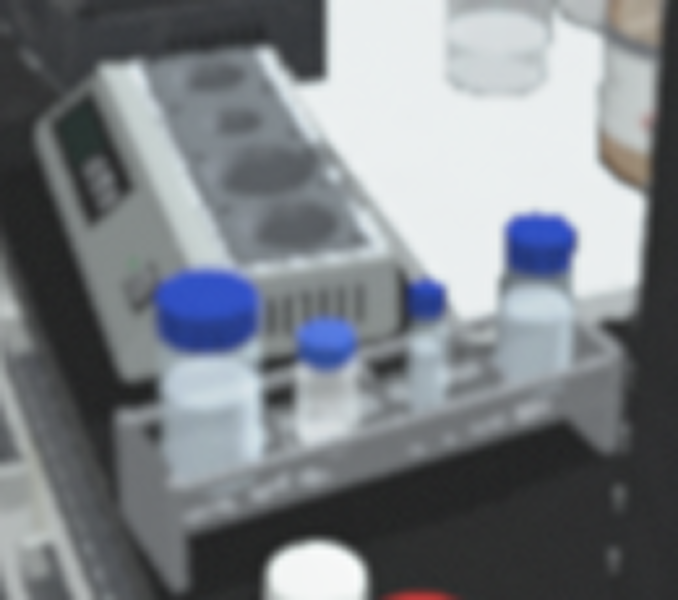

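The top crop shows, from near to far, the widest cap (654,340), medium (643,252), narrow (624,163) and wide (612,64). By bore size the blocks run, left to right, medium (101,203), narrow (197,203), widest (294,205), wide (390,208). The side crop agrees with both orders. I'll triangulate from the two views.

```bash
python3 - <<'E'
from h import *
T=dict(np.load('pics/top0.npz'));S=dict(np.load('pics/side0.npz'))
st=800/205;ss=600/115
P={'widest':((654,340),(207,297),.11),'wide':((612,64),(541,232),.102),'medium':((643,252),(327,334),.081),'narrow':((624,163),(427,290),.088),
'Bwidest':((294,205),(272,169),.052),'Bwide':((390,208),(299,226),.052),'Bmedium':((101,200),(216,76),.052),'Bnarrow':((197,203),(241,121),.052)}
for k,(a,b,z) in P.items():
    ta=(195+a[0]/st,140+a[1]/st);sb=(235+b[0]/ss,140+b[1]/ss)
    X,e=tri((T,*ta),(S,*sb));print(k,X.round(4),'res',np.round(e,1).tolist(),'topz',atz(T,*ta,z).round(4),'sidez',atz(S,*sb,z).round(4))
E
```

```text
widest [0.4415 0.03   0.1071] res [[0.0, -0.2], [-0.2, 0.0]] topz [0.4409 0.0302 0.11  ] sidez [0.4407 0.0255 0.11  ]
wide [0.5834 0.0461 0.0991] res [[0.0, -0.1], [-0.1, 0.0]] topz [0.5824 0.0463 0.102 ] sidez [0.5816 0.0416 0.102 ]
medium [0.4888 0.0321 0.0796] res [[0.0, -0.1], [-0.1, 0.0]] topz [0.4884 0.0322 0.081 ] sidez [0.4884 0.03   0.081 ]
narrow [0.5338 0.0409 0.0853] res [[-0.0, 0.2], [0.2, -0.0]] topz [0.5336 0.0409 0.088 ] sidez [0.5317 0.0367 0.088 ]
Bwidest [0.5232 0.2157 0.051 ] res [[0.2, -0.8], [-0.7, 0.1]] topz [0.5214 0.2159 0.052 ] sidez [0.5243 0.2139 0.052 ]
Bwide [0.5201 0.1645 0.049 ] res [[0.1, -0.4], [-0.4, 0.1]] topz [0.5187 0.1644 0.052 ] sidez [0.5195 0.1596 0.052 ]
Bmedium [0.5275 0.3201 0.0501] res [[0.1, -0.4], [-0.3, 0.0]] topz [0.5263 0.3198 0.052 ] sidez [0.5273 0.3164 0.052 ]
Bnarrow [0.5248 0.2682 0.0503] res [[0.1, -0.4], [-0.4, 0.1]] topz [0.5236 0.268  0.052 ] sidez [0.5248 0.265  0.052 ]
```

Heights and pitches match the text (vial tops 107, 99, 80 and 85 mm against 110, 102, 81 and 88; block pitch about 52 mm; block tops about 50 mm), so I have enough to set out. In the rack I'll close across the row, and in the heater along its x axis.

```bash
cat >> h.py <<'E'
from scipy.spatial.transform import Rotation as Ro
RACK,HEAT=-83.6,-2.7
def go(x,y,z,yaw):
    o=get_obs();a=np.radians(yaw);Y=np.array([np.cos(a),np.sin(a),0]);Z=np.array([0,0,-1.]);R=np.stack([np.cross(Y,Z),Y,Z],1)
    M=o['tool_rot'];print('t',round(o['time'],2),'at',o['tool_pos'].round(4),'xyz cm',(M.T@(np.array([x,y,z])-o['tool_pos'])*100).round(2),'rot',Ro.from_matrix(M.T@R).as_rotvec(degrees=True).round(1))
E
python3 -c "
from h import *
go(.4413,.03,.20,RACK)"
```

```text
t 0.1 at [0.2908 0.6085 0.2595] xyz cm [-38.52 -45.69   6.04] rot [-0.000e+00  1.000e-01  1.481e+02]
```

>>> send_rows --increments '[{"xyz": [-1,-1.2,0],"rot": [0,0,5]},{"xyz": [-4,-4.7,0],"rot": [0,0,15]},{"xyz": [-8,-9.4,0],"rot": [0,0,25]},{"xyz": [-12,-14.2,0],"rot": [0,0,35]},{"xyz": [-16,-19,0],"rot": [0,0,45]},{"xyz": [-20,-23.7,0],"rot": [0,0,55]},{"xyz": [-24,-28.5,0],"rot": [0,0,65]},{"xyz": [-28,-33.2,0],"rot": [0,0,75]},{"xyz": [-32,-38,0],"rot": [0,0,85]},{"xyz": [-35,-41.5,0],"rot": [0,0,95]}]' --gripper 8.8 --squeeze 20

```text
time: 1.35
tool_pos: [0.4277, 0.0813, 0.2605]
tool_rot: [[0.514, 0.858, 0.0], [0.858, -0.514, -0.0], [-0.0, 0.0, -1.0]]
contact_force: [1.4, 0.7, 0.4]
width: 0.995
grip_force: 0.0
```

```bash
python3 -c "
from h import *
go(.4413,.03,.18,RACK);print(get_obs()['q'])"
```

```text
t 1.35 at [0.4277 0.0813 0.2605] xyz cm [-3.7   3.8   8.05] rot [ 0.   0.  52.7]
[ 7.49908251e+00 -1.17206431e+01  1.19513933e+02 -1.54258784e-02
  7.22077380e+01  3.84486825e+01]
```

>>> send_rows --increments '[{"xyz": [-0.8,0.8,1.5],"rot": [0,0,9]},{"xyz": [-1.6,1.6,3],"rot": [0,0,19]},{"xyz": [-2.4,2.5,5],"rot": [0,0,29]},{"xyz": [-3.2,3.3,7],"rot": [0,0,39]},{"xyz": [-3.7,3.8,8],"rot": [0,0,48]},{"xyz": [-3.7,3.8,8],"rot": [0,0,52.7]},{"xyz": [-3.7,3.8,8],"rot": [0,0,52.7]},{"xyz": [-3.7,3.8,8],"rot": [0,0,52.7]},{"xyz": [-3.7,3.8,8],"rot": [0,0,52.7]},{"xyz": [-3.7,3.8,8],"rot": [0,0,52.7]}]'

```text
time: 2.6
tool_pos: [0.4419, 0.0326, 0.1809]
tool_rot: [[0.993, 0.118, 0.0], [0.118, -0.993, -0.0], [0.0, 0.0, -1.0]]
contact_force: [0.4, 0.0, 0.4]
width: 0.997
grip_force: 0.0
```

```bash
python3 -c "
from h import *
go(.4413,.03,.088,RACK)
A=[]
for n,(u,v,w,h) in dict(top=(300,130,150,130),side=(215,110,150,130)).items():
    c=snap(n,n+'1.png');p=get_obs()['tool_pos'];print(n,proj(c,p),proj(c,p+[0,0,-.022]),proj(c,[.4413,.03,.11]))
    A.append(cv2.resize(cv2.imread('pics/'+n+'1.png')[v:v+h,u:u+w],(400,347),interpolation=cv2.INTER_CUBIC))
cv2.imwrite('pics/c1.png',np.hstack(A))"
```

```text
t 2.6 at [0.4419 0.0326 0.1809] xyz cm [-0.09  0.25  9.29] rot [ 0.  -0.   0.4]
top [364.11733536 223.32989078] [363.20047011 224.430128  ] [362.70641539 226.93919849]
side [272.97690187 162.00027398] [273.37564981 172.58865895] [274.3083534 195.6966201]
```

View pics/c1.png

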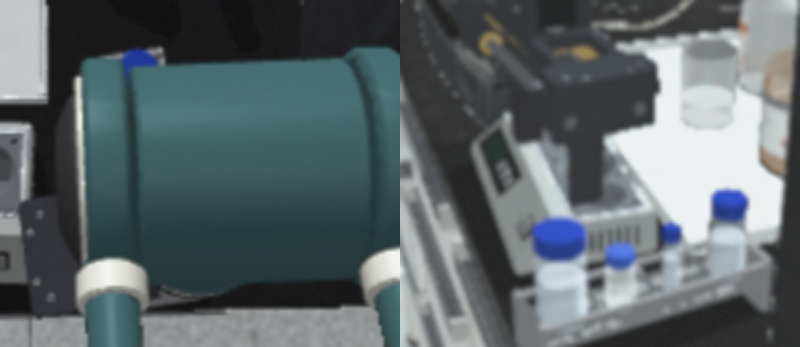

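The side picture shows the near finger, tip at about (285,187), where the calibration puts it, and the widest vial's cap below it. The top view is blocked by the arm. Descending.

>>> send_rows --increments '[{"xyz": [-0.1,0.25,0.5],"rot": [0,0,0.4]},{"xyz": [-0.1,0.25,2],"rot": [0,0,0.4]},{"xyz": [-0.1,0.25,4],"rot": [0,0,0.4]},{"xyz": [-0.1,0.25,6],"rot": [0,0,0.4]},{"xyz": [-0.1,0.25,7.5],"rot": [0,0,0.4]},{"xyz": [-0.1,0.25,8.5],"rot": [0,0,0.4]},{"xyz": [-0.1,0.25,9.1],"rot": [0,0,0.4]},{"xyz": [-0.1,0.25,9.3],"rot": [0,0,0.4]},{"xyz": [-0.1,0.25,9.3],"rot": [0,0,0.4]},{"xyz": [-0.1,0.25,9.3],"rot": [0,0,0.4]}]'

```text
time: 3.95
tool_pos: [0.4416, 0.0299, 0.0882]
tool_rot: [[0.994, 0.111, 0.001], [0.111, -0.994, -0.0], [0.001, 0.0, -1.0]]
contact_force: [-0.9, -0.1, -1.4]
width: 1.0
grip_force: 0.0
```

```bash
python3 -c "
from h import *
go(.4413,.03,.088,RACK)
c=snap('side','side2.png');o=get_obs();p=o['tool_pos']
print(proj(c,p+[0,0,.025]),proj(c,p+o['tool_rot']@[0,.0527,.022]),proj(c,p+o['tool_rot']@[0,-.0527,.022]))
cv2.imwrite('pics/c2.png',cv2.resize(cv2.imread('pics/side2.png')[140:255,235:365],(678,600),interpolation=cv2.INTER_CUBIC))"
```

```text
t 3.95 at [0.4416 0.0299 0.0882] xyz cm [-0.03 -0.01  0.02] rot [ 0.  -0.1 -0. ]
[274.40128515 194.26754615] [286.00719946 228.97731435] [265.36865903 201.61540669]
```

View pics/c2.png

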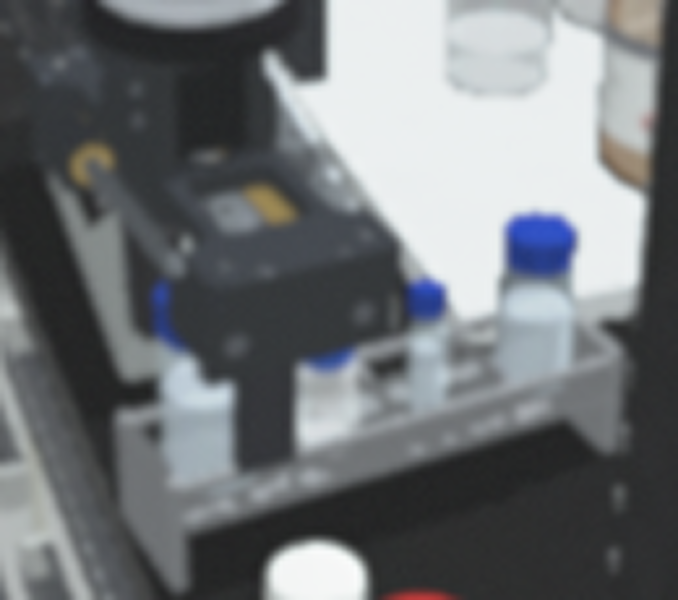

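The finger straddles the vial, with its tip seen at (286,229) and predicted there, so the side camera is accurate. Closing and lifting.

>>> send_rows --increments '[{"xyz": [0,0,0],"rot": [0,0,0]},{"xyz": [0,0,0],"rot": [0,0,0]},{"xyz": [0,0,0],"rot": [0,0,0]},{"xyz": [0,0,0],"rot": [0,0,0]},{"xyz": [0,0,0],"rot": [0,0,0]},{"xyz": [0,0,0],"rot": [0,0,0]},{"xyz": [0,0,0],"rot": [0,0,0]},{"xyz": [0,0,0],"rot": [0,0,0]},{"xyz": [0,0,0],"rot": [0,0,0]},{"xyz": [0,0,0],"rot": [0,0,0]}]' --gripper 2.5 --squeeze 20

```text
time: 5.25
tool_pos: [0.4411, 0.0299, 0.0877]
tool_rot: [[0.994, 0.111, 0.0], [0.111, -0.994, 0.0], [0.0, -0.0, -1.0]]
contact_force: [0.3, 0.7, 0.5]
width: 0.423
grip_force: 20.0
```

>>> send_rows --increments '[{"xyz": [0,0,-0.2],"rot": [0,0,0]},{"xyz": [0,0,-0.8],"rot": [0,0,0]},{"xyz": [0,0,-2],"rot": [0,0,0]},{"xyz": [0,0,-4],"rot": [0,0,0]},{"xyz": [0,0,-6],"rot": [0,0,0]},{"xyz": [0,0,-8],"rot": [0,0,0]},{"xyz": [0,0,-9.5],"rot": [0,0,0]},{"xyz": [0,0,-10.4],"rot": [0,0,0]},{"xyz": [0,0,-10.8],"rot": [0,0,0]},{"xyz": [0,0,-11],"rot": [0,0,0]}]'

```text
time: 6.5
tool_pos: [0.4408, 0.0299, 0.1974]
tool_rot: [[0.994, 0.111, -0.001], [0.111, -0.994, -0.0], [-0.001, -0.0, -1.0]]
contact_force: [-0.6, 0.0, -0.4]
width: 0.424
grip_force: 20.0
```

```bash
python3 -c "
from h import *
go(.5228,.2145,.198,HEAT)"
```

```text
t 6.5 at [0.4408 0.0299 0.1974] xyz cm [ 10.19 -17.44  -0.06] rot [ -0.    0.  -80.9]
```

>>> send_rows --increments '[{"xyz": [0.3,-0.5,0],"rot": [0,0,-3]},{"xyz": [1.2,-2,0],"rot": [0,0,-10]},{"xyz": [2.5,-4.3,0],"rot": [0,0,-20]},{"xyz": [3.8,-6.5,0],"rot": [0,0,-30]},{"xyz": [5,-8.7,0],"rot": [0,0,-40]},{"xyz": [6.3,-10.9,0],"rot": [0,0,-50]},{"xyz": [7.6,-13,0],"rot": [0,0,-60]},{"xyz": [8.9,-15.2,0],"rot": [0,0,-70]},{"xyz": [9.8,-16.8,0],"rot": [0,0,-78]},{"xyz": [10.2,-17.4,0],"rot": [0,0,-80.9]}]'

```text
time: 7.75
tool_pos: [0.5231, 0.215, 0.1966]
tool_rot: [[0.044, 0.999, -0.002], [0.999, -0.044, -0.001], [-0.001, -0.002, -1.0]]
contact_force: [-0.1, 0.4, -0.5]
width: 0.425
grip_force: 20.0
```

>>> send_rows --increments '[{"xyz": [0,0,1],"rot": [0,0,0]},{"xyz": [0,0,2],"rot": [0,0,0]},{"xyz": [0,0,3],"rot": [0,0,0]},{"xyz": [0,0,4],"rot": [0,0,0]},{"xyz": [0,0,4.5],"rot": [0,0,0]},{"xyz": [0,0,5],"rot": [0,0,0]},{"xyz": [0,0,5],"rot": [0,0,0]},{"xyz": [0,0,5],"rot": [0,0,0]},{"xyz": [0,0,5],"rot": [0,0,0]},{"xyz": [0,0,5],"rot": [0,0,0]}]'

```text
time: 9.0
tool_pos: [0.5234, 0.2142, 0.148]
tool_rot: [[0.048, 0.999, 0.0], [0.999, -0.048, 0.0], [0.0, 0.0, -1.0]]
contact_force: [0.1, 0.3, -1.9]
width: 0.425
grip_force: 20.0
```

```bash
python3 -c "
from h import *
go(.5228,.2145,.088,HEAT)
A=[]
for n,(u,v,w,h) in dict(top=(200,130,150,130),side=(215,90,150,130)).items():
    c=snap(n,n+'3.png');o=get_obs();p=o['tool_pos'];print(n,(proj(c,p+[0,0,-.058])-[u,v])*2.667,(proj(c,[.5228,.2145,.052])-[u,v])*2.667)
    A.append(cv2.resize(cv2.imread('pics/'+n+'3.png')[v:v+h,u:u+w],(400,347),interpolation=cv2.INTER_CUBIC))
cv2.imwrite('pics/c3.png',np.hstack(A))"
```

```text
t 9.0 at [0.5234 0.2142 0.148 ] xyz cm [ 0.03 -0.06  6.  ] rot [ 0. -0. -0.]
top [182.34588506 155.89200818] [189.34654035 164.96379801]
side [190.59589835 182.15605663] [190.62707504 219.66692963]
```

View pics/c3.png

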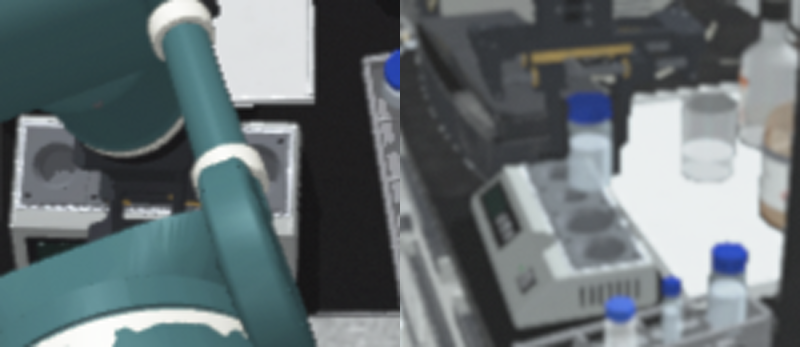

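The side crop shows the widest vial held upright, foot at about (590,185), directly above the widest bore at (591,218). Lowering.

>>> send_rows --increments '[{"xyz": [0,0,0.7],"rot": [0,0,0]},{"xyz": [0,0,1.5],"rot": [0,0,0]},{"xyz": [0,0,2.3],"rot": [0,0,0]},{"xyz": [0,0,3.1],"rot": [0,0,0]},{"xyz": [0,0,3.9],"rot": [0,0,0]},{"xyz": [0,0,4.7],"rot": [0,0,0]},{"xyz": [0,0,5.3],"rot": [0,0,0]},{"xyz": [0,0,5.7],"rot": [0,0,0]},{"xyz": [0,0,5.9],"rot": [0,0,0]},{"xyz": [0,0,5.9],"rot": [0,0,0]}]'

```text
time: 10.35
tool_pos: [0.5225, 0.2145, 0.0882]
tool_rot: [[0.048, 0.999, -0.001], [0.999, -0.048, 0.0], [0.0, -0.001, -1.0]]
contact_force: [-3.8, 3.0, 1.0]
width: 0.425
grip_force: 20.0
```

>>> send_rows --increments '[{"xyz": [0.1,-0.1,0],"rot": [0,0,0]},{"xyz": [0.1,-0.1,0],"rot": [0,0,0]},{"xyz": [0.1,-0.1,0],"rot": [0,0,0]},{"xyz": [0.1,-0.1,0],"rot": [0,0,0]},{"xyz": [0.1,-0.1,0],"rot": [0,0,0]},{"xyz": [0.1,-0.1,0],"rot": [0,0,0]},{"xyz": [0.1,-0.1,0],"rot": [0,0,0]},{"xyz": [0.1,-0.1,0],"rot": [0,0,0]},{"xyz": [0.1,-0.1,0],"rot": [0,0,0]},{"xyz": [0.1,-0.1,-0.1],"rot": [0,0,0]}]' --gripper 7

```text
time: 11.6
tool_pos: [0.5222, 0.2151, 0.0897]
tool_rot: [[0.048, 0.999, -0.0], [0.999, -0.048, -0.0], [-0.0, -0.0, -1.0]]
contact_force: [0.3, 0.5, -0.5]
width: 0.796
grip_force: 0.0
```

>>> send_rows --increments '[{"xyz": [0,0,-0.3],"rot": [0,0,0]},{"xyz": [0,0,-1],"rot": [0,0,0]},{"xyz": [0,0,-2],"rot": [0,0,0]},{"xyz": [0,0,-3],"rot": [0,0,0]},{"xyz": [0,0,-4.5],"rot": [0,0,0]},{"xyz": [0,0,-6],"rot": [0,0,0]},{"xyz": [0,0,-7.5],"rot": [0,0,0]},{"xyz": [0,0,-9],"rot": [0,0,0]},{"xyz": [0,0,-10],"rot": [0,0,0]},{"xyz": [0,0,-10.5],"rot": [0,0,0]}]'

```text
time: 12.85
tool_pos: [0.5225, 0.2153, 0.1956]
tool_rot: [[0.048, 0.999, 0.001], [0.999, -0.048, 0.0], [0.0, 0.001, -1.0]]
contact_force: [0.1, 0.3, -0.1]
width: 0.788
grip_force: 0.0
```

```bash
python3 -c "
from h import *
go(.5822,.0435,.19,RACK)
T=dict(np.load('pics/top0.npz'))
A=[]
for n,(u,v,w,h) in dict(side=(215,90,150,130)).items():
    c=snap(n,n+'4.png')
    for z in(.110,.108,.115): print((proj(c,[.5228,.2145,z])-[u,v])*4)
    cv2.imwrite('pics/c4.png',cv2.resize(cv2.imread('pics/'+n+'4.png')[v:v+h,u:u+w],(600,520),interpolation=cv2.INTER_CUBIC))
"
```

```text
t 12.85 at [0.5225 0.2153 0.1956] xyz cm [-16.87   6.78   0.56] rot [ 0.  -0.1 80.9]
[284.27524426 242.26986111]
[284.33314779 245.36784716]
[284.12993289 234.49533395]
```

View pics/c4.png

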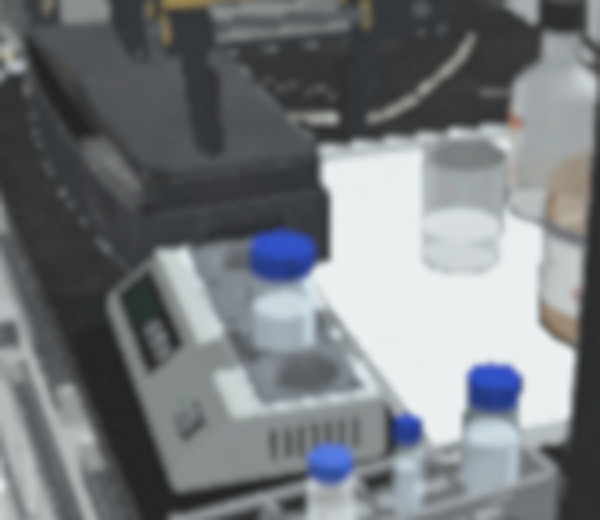

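The widest vial is seated upright: cap top at (283,246), predicted (284,242) for the bottom of the bore. Now the wide vial.

>>> send_rows --increments '[{"xyz": [-0.5,0.2,0],"rot": [0,0,3]},{"xyz": [-2,0.8,0],"rot": [0,0,11]},{"xyz": [-4.2,1.7,0],"rot": [0,0,21]},{"xyz": [-6.4,2.6,0],"rot": [0,0,31]},{"xyz": [-8.6,3.5,0],"rot": [0,0,41]},{"xyz": [-10.8,4.3,0],"rot": [0,0,51]},{"xyz": [-13,5.2,0],"rot": [0,0,61]},{"xyz": [-15,6,0.3],"rot": [0,0,71]},{"xyz": [-16.4,6.6,0.5],"rot": [0,0,79]},{"xyz": [-16.9,6.8,0.5],"rot": [0,0,80.9]}]'

```text
time: 14.15
tool_pos: [0.5818, 0.0423, 0.1888]
tool_rot: [[0.994, 0.109, -0.002], [0.109, -0.994, -0.0], [-0.002, -0.0, -1.0]]
contact_force: [0.1, 0.3, 0.7]
width: 0.797
grip_force: 0.0
```

```bash
python3 -c "
from h import *
go(.582,.0435,.083,RACK)"
```

```text
t 14.15 at [0.5818 0.0423 0.1888] xyz cm [ 0.05 -0.11 10.58] rot [-0.   0.1 -0.1]
```

>>> send_rows --increments '[{"xyz": [0,-0.1,1],"rot": [0,0,0]},{"xyz": [0,-0.1,3],"rot": [0,0,0]},{"xyz": [0,-0.1,5],"rot": [0,0,0]},{"xyz": [0,-0.1,7],"rot": [0,0,0]},{"xyz": [0,-0.1,8.5],"rot": [0,0,0]},{"xyz": [0,-0.1,9.6],"rot": [0,0,0]},{"xyz": [0,-0.1,10.3],"rot": [0,0,0]},{"xyz": [0,-0.1,10.6],"rot": [0,0,0]},{"xyz": [0,-0.1,10.6],"rot": [0,0,0]},{"xyz": [0,-0.1,10.6],"rot": [0,0,0]}]'

```text
time: 15.4
tool_pos: [0.5825, 0.0441, 0.0843]
tool_rot: [[0.994, 0.111, 0.001], [0.111, -0.994, 0.0], [0.001, 0.0, -1.0]]
contact_force: [-0.1, 0.1, 0.3]
width: 0.797
grip_force: 0.0
```

>>> send_rows --increments '[{"xyz": [0,0,0],"rot": [0,0,0]},{"xyz": [0,0,0],"rot": [0,0,0]},{"xyz": [0,0,0],"rot": [0,0,0]},{"xyz": [0,0,0],"rot": [0,0,0]},{"xyz": [0,0,0],"rot": [0,0,0]},{"xyz": [0,0,0],"rot": [0,0,0]},{"xyz": [0,0,0],"rot": [0,0,0]},{"xyz": [0,0,0],"rot": [0,0,0]},{"xyz": [0,0,0],"rot": [0,0,0]},{"xyz": [0,0,0],"rot": [0,0,0]}]' --gripper 2

```text
time: 16.65
tool_pos: [0.582, 0.0441, 0.0838]
tool_rot: [[0.994, 0.111, 0.0], [0.111, -0.994, 0.0], [0.0, -0.0, -1.0]]
contact_force: [-0.8, 1.3, 0.6]
width: 0.344
grip_force: 20.3
```

>>> send_rows --increments '[{"xyz": [0,0,-0.2],"rot": [0,0,0]},{"xyz": [0,0,-0.8],"rot": [0,0,0]},{"xyz": [0,0,-2],"rot": [0,0,0]},{"xyz": [0,0,-4],"rot": [0,0,0]},{"xyz": [0,0,-6],"rot": [0,0,0]},{"xyz": [0,0,-8],"rot": [0,0,0]},{"xyz": [0,0,-9.5],"rot": [0,0,0]},{"xyz": [0,0,-10.4],"rot": [0,0,0]},{"xyz": [0,0,-10.8],"rot": [0,0,0]},{"xyz": [0,0,-11],"rot": [0,0,0]}]'

```text
time: 17.9
tool_pos: [0.5817, 0.0441, 0.1934]
tool_rot: [[0.994, 0.111, -0.001], [0.111, -0.994, -0.0], [-0.001, -0.0, -1.0]]
contact_force: [0.0, -0.1, -0.7]
width: 0.342
grip_force: 20.3
```

```bash
python3 -c "
from h import *
go(.5195,.163,.193,HEAT)"
```

```text
t 17.9 at [0.5817 0.0441 0.1934] xyz cm [ -4.86 -12.51   0.04] rot [ -0.    0.  -80.9]
```

>>> send_rows --increments '[{"xyz": [-0.2,-0.4,0],"rot": [0,0,-3]},{"xyz": [-0.6,-1.5,0],"rot": [0,0,-10]},{"xyz": [-1.2,-3.1,0],"rot": [0,0,-20]},{"xyz": [-1.8,-4.7,0],"rot": [0,0,-30]},{"xyz": [-2.4,-6.3,0],"rot": [0,0,-40]},{"xyz": [-3,-7.8,0],"rot": [0,0,-50]},{"xyz": [-3.6,-9.3,0],"rot": [0,0,-60]},{"xyz": [-4.2,-10.9,0],"rot": [0,0,-70]},{"xyz": [-4.7,-12.1,0],"rot": [0,0,-78]},{"xyz": [-4.9,-12.5,0],"rot": [0,0,-80.9]}]'

```text
time: 19.15
tool_pos: [0.5185, 0.1634, 0.1927]
tool_rot: [[0.045, 0.999, -0.002], [0.999, -0.045, -0.0], [-0.0, -0.002, -1.0]]
contact_force: [-1.1, -0.3, -0.6]
width: 0.345
grip_force: 20.3
```

>>> send_rows --increments '[{"xyz": [0,0,1],"rot": [0,0,0]},{"xyz": [0,0,2],"rot": [0,0,0]},{"xyz": [0,0,3],"rot": [0,0,0]},{"xyz": [0,0,4],"rot": [0,0,0]},{"xyz": [0,0,4.5],"rot": [0,0,0]},{"xyz": [0,0,5],"rot": [0,0,0]},{"xyz": [0,0,5],"rot": [0,0,0]},{"xyz": [0,0,5],"rot": [0,0,0]},{"xyz": [0,0,5],"rot": [0,0,0]},{"xyz": [0,0,5],"rot": [0,0,0]}]'

```text
time: 20.4
tool_pos: [0.5197, 0.163, 0.144]
tool_rot: [[0.048, 0.999, 0.001], [0.999, -0.048, 0.0], [0.0, 0.001, -1.0]]
contact_force: [-0.0, -0.3, -0.5]
width: 0.35
grip_force: 20.3
```

```bash
python3 -c "
from h import *
go(.5195,.163,.0865,HEAT)
u,v=235,110
c=snap('side','side5.png');p=get_obs()['tool_pos'];f=lambda X:(proj(c,X)-[u,v])*5
print('foot',f(p+[0,0,-.054]),'captop',f(p+[0,0,.018]),'bore',f([.5195,.163,.052]))
cv2.imwrite('pics/c5.png',cv2.resize(cv2.imread('pics/side5.png')[v:v+110,u:u+120],(600,550),interpolation=cv2.INTER_CUBIC))
"
```

```text
t 20.4 at [0.5197 0.163  0.144 ] xyz cm [ 0.   -0.02  5.75] rot [ 0. -0. -0.]
foot [283.5069375  290.46639503] captop [281.88314503 143.67206621] bore [284.144878   363.13000593]
```

View pics/c5.png

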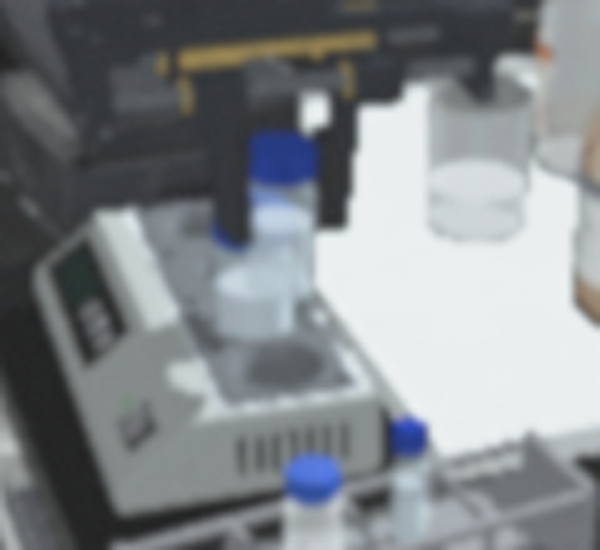

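The wide vial is upright, cap at (283,148). Its bore is seen at (286,363) and my target projects to (284,363), a match within 1 mm. Lowering.

>>> send_rows --increments '[{"xyz": [0,0,0.7],"rot": [0,0,0]},{"xyz": [0,0,1.5],"rot": [0,0,0]},{"xyz": [0,0,2.3],"rot": [0,0,0]},{"xyz": [0,0,3.1],"rot": [0,0,0]},{"xyz": [0,0,3.9],"rot": [0,0,0]},{"xyz": [0,0,4.6],"rot": [0,0,0]},{"xyz": [0,0,5.2],"rot": [0,0,0]},{"xyz": [0,0,5.6],"rot": [0,0,0]},{"xyz": [0,0,5.7],"rot": [0,0,0]},{"xyz": [0,0,5.7],"rot": [0,0,0]}]'

```text
time: 21.7
tool_pos: [0.5196, 0.1629, 0.0868]
tool_rot: [[0.048, 0.999, 0.0], [0.999, -0.048, 0.0], [0.0, 0.0, -1.0]]
contact_force: [-0.4, -1.0, -0.6]
width: 0.347
grip_force: 20.3
```

>>> send_rows --increments '[{"xyz": [0,0,0.05],"rot": [0,0,0]},{"xyz": [0,0,0.05],"rot": [0,0,0]},{"xyz": [0,0,0],"rot": [0,0,0]},{"xyz": [0,0,0],"rot": [0,0,0]},{"xyz": [0,0,0],"rot": [0,0,0]},{"xyz": [0,0,0],"rot": [0,0,0]},{"xyz": [0,0,0],"rot": [0,0,0]},{"xyz": [0,0,0],"rot": [0,0,0]},{"xyz": [0,0,0],"rot": [0,0,0]},{"xyz": [0,0,0],"rot": [0,0,0]}]' --gripper 7

```text
time: 22.95
tool_pos: [0.5195, 0.1629, 0.0867]
tool_rot: [[0.048, 0.999, 0.0], [0.999, -0.048, 0.0], [0.0, 0.0, -1.0]]
contact_force: [-0.1, -0.1, -0.4]
width: 0.791
grip_force: 0.0
```

>>> send_rows --increments '[{"xyz": [0,0,-0.3],"rot": [0,0,0]},{"xyz": [0,0,-1],"rot": [0,0,0]},{"xyz": [0,0,-2],"rot": [0,0,0]},{"xyz": [0,0,-3],"rot": [0,0,0]},{"xyz": [0,0,-4.5],"rot": [0,0,0]},{"xyz": [0,0,-6],"rot": [0,0,0]},{"xyz": [0,0,-7.5],"rot": [0,0,0]},{"xyz": [0,0,-9],"rot": [0,0,0]},{"xyz": [0,0,-10],"rot": [0,0,0]},{"xyz": [0,0,-10.5],"rot": [0,0,0]}]'

```text
time: 24.2
tool_pos: [0.5198, 0.163, 0.1926]
tool_rot: [[0.048, 0.999, 0.001], [0.999, -0.048, 0.0], [0.0, 0.001, -1.0]]
contact_force: [-0.9, -0.5, 0.6]
width: 0.793
grip_force: 0.0
```

```bash
python3 -c "
from h import *
go(.4885,.031,.18,RACK)"
```

```text
t 24.2 at [0.5198 0.163  0.1926] xyz cm [-13.33  -2.49   1.25] rot [ 0.  -0.  80.9]
```

>>> send_rows --increments '[{"xyz": [-0.4,-0.1,0],"rot": [0,0,3]},{"xyz": [-1.6,-0.3,0],"rot": [0,0,11]},{"xyz": [-3.3,-0.6,0],"rot": [0,0,21]},{"xyz": [-5,-0.9,0],"rot": [0,0,31]},{"xyz": [-6.8,-1.3,0],"rot": [0,0,41]},{"xyz": [-8.5,-1.6,0],"rot": [0,0,51]},{"xyz": [-10.2,-1.9,0.4],"rot": [0,0,61]},{"xyz": [-11.8,-2.2,0.8],"rot": [0,0,71]},{"xyz": [-13,-2.4,1.2],"rot": [0,0,79]},{"xyz": [-13.3,-2.5,1.2],"rot": [0,0,80.9]}]'

```text
time: 25.45
tool_pos: [0.4874, 0.0307, 0.179]
tool_rot: [[0.994, 0.109, -0.002], [0.109, -0.994, -0.0], [-0.002, -0.0, -1.0]]
contact_force: [0.4, -0.5, 0.3]
width: 0.791
grip_force: 0.0
```

```bash
python3 -c "
from h import *
go(.4885,.031,.074,RACK)
u,v=235,130
c=snap('side','side6.png');f=lambda X:(proj(c,X)-[u,v])*5
for k,X in dict(widest=[.522,.2145,.110],wide=[.5195,.163,.104],med=[.4885,.031,.081],nar=[.5327,.039,.088]).items():print(k,f(X))
cv2.imwrite('pics/c6.png',cv2.resize(cv2.imread('pics/side6.png')[v:v+110,u:u+120],(600,550),interpolation=cv2.INTER_CUBIC))
"
```

```text
t 25.45 at [0.4874 0.0307 0.179 ] xyz cm [ 1.30e-01 -1.00e-02  1.05e+01] rot [-0.   0.1 -0.1]
widest [253.709213   103.06923983]
wide [283.02948298 162.73803559]
med [312.78744713 368.75506026]
nar [409.40515763 324.74827011]
```

View pics/c6.png

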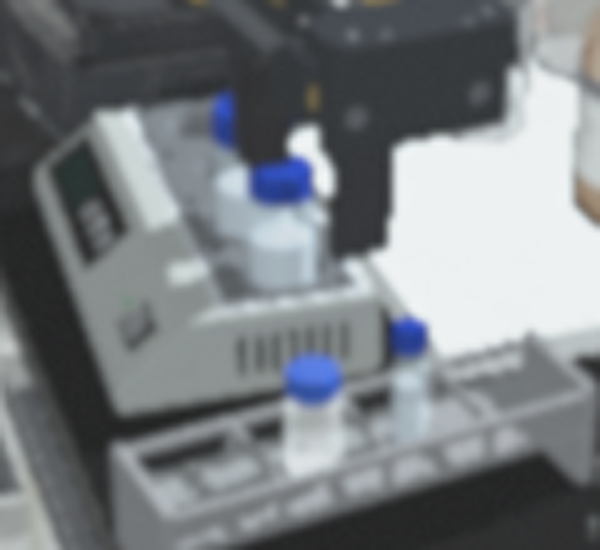

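The wide vial is upright in its bore, cap at (282,170). The medium cap, at (314,369), and the narrow cap, at (409,327), lie where predicted. Descending on the medium vial.

>>> send_rows --increments '[{"xyz": [0,0,1],"rot": [0,0,0]},{"xyz": [0,0,3],"rot": [0,0,0]},{"xyz": [0,0,5],"rot": [0,0,0]},{"xyz": [0,0,7],"rot": [0,0,0]},{"xyz": [0,0,8.5],"rot": [0,0,0]},{"xyz": [0,0,9.6],"rot": [0,0,0]},{"xyz": [0,0,10.3],"rot": [0,0,0]},{"xyz": [0,0,10.6],"rot": [0,0,0]},{"xyz": [0,0,10.6],"rot": [0,0,0]},{"xyz": [0,0,10.6],"rot": [0,0,0]}]'

```text
time: 26.75
tool_pos: [0.4886, 0.0313, 0.0743]
tool_rot: [[0.994, 0.111, 0.001], [0.111, -0.994, 0.0], [0.001, 0.0, -1.0]]
contact_force: [0.3, 0.1, 0.2]
width: 0.794
grip_force: 0.0
```

>>> send_rows --increments '[{"xyz": [0,0,0],"rot": [0,0,0]},{"xyz": [0,0,0],"rot": [0,0,0]},{"xyz": [0,0,0],"rot": [0,0,0]},{"xyz": [0,0,0],"rot": [0,0,0]},{"xyz": [0,0,0],"rot": [0,0,0]},{"xyz": [0,0,0],"rot": [0,0,0]},{"xyz": [0,0,0],"rot": [0,0,0]},{"xyz": [0,0,0],"rot": [0,0,0]},{"xyz": [0,0,0],"rot": [0,0,0]},{"xyz": [0,0,0],"rot": [0,0,0]}]' --gripper 1

```text
time: 28.0
tool_pos: [0.4881, 0.0313, 0.0737]
tool_rot: [[0.994, 0.111, -0.0], [0.111, -0.994, -0.0], [-0.0, 0.0, -1.0]]
contact_force: [0.9, 1.3, 0.0]
width: 0.255
grip_force: 19.8
```

>>> send_rows --increments '[{"xyz": [0,0,-0.2],"rot": [0,0,0]},{"xyz": [0,0,-0.8],"rot": [0,0,0]},{"xyz": [0,0,-2],"rot": [0,0,0]},{"xyz": [0,0,-4],"rot": [0,0,0]},{"xyz": [0,0,-6],"rot": [0,0,0]},{"xyz": [0,0,-8],"rot": [0,0,0]},{"xyz": [0,0,-9.5],"rot": [0,0,0]},{"xyz": [0,0,-10.8],"rot": [0,0,0]},{"xyz": [0,0,-11.6],"rot": [0,0,0]},{"xyz": [0,0,-12],"rot": [0,0,0]}]'

```text
time: 29.25
tool_pos: [0.4881, 0.0312, 0.194]
tool_rot: [[0.994, 0.111, 0.0], [0.111, -0.994, -0.0], [0.0, 0.0, -1.0]]
contact_force: [-0.1, -0.4, -1.1]
width: 0.259
grip_force: 19.8
```

```bash
python3 -c "
from h import *
go(.527,.319,.193,HEAT)"
```

```text
t 29.25 at [0.4881 0.0312 0.194 ] xyz cm [  7.05 -28.17   0.1 ] rot [  0.   -0.  -80.9]
```

>>> send_rows --increments '[{"xyz": [0.2,-1,0],"rot": [0,0,-3]},{"xyz": [1,-4,0],"rot": [0,0,-10]},{"xyz": [1.9,-7.5,0],"rot": [0,0,-20]},{"xyz": [2.8,-11,0],"rot": [0,0,-30]},{"xyz": [3.7,-14.7,0],"rot": [0,0,-40]},{"xyz": [4.6,-18.2,0],"rot": [0,0,-50]},{"xyz": [5.5,-21.8,0],"rot": [0,0,-60]},{"xyz": [6.3,-25,0],"rot": [0,0,-70]},{"xyz": [6.9,-27.4,0],"rot": [0,0,-78]},{"xyz": [7,-28.2,0],"rot": [0,0,-80.9]}]'

```text
time: 30.5
tool_pos: [0.5258, 0.3214, 0.1925]
tool_rot: [[0.042, 0.999, -0.002], [0.999, -0.042, -0.0], [-0.0, -0.002, -1.0]]
contact_force: [-0.0, 0.1, 0.0]
width: 0.256
grip_force: 19.8
```

>>> send_rows --increments '[{"xyz": [0,0,0.5],"rot": [0,0,0]},{"xyz": [0,0,1],"rot": [0,0,0]},{"xyz": [0,0,2],"rot": [0,0,0]},{"xyz": [0,0,3],"rot": [0,0,0]},{"xyz": [0,0,4],"rot": [0,0,0]},{"xyz": [0,0,4.5],"rot": [0,0,0]},{"xyz": [0,0,5],"rot": [0,0,0]},{"xyz": [0,0,5],"rot": [0,0,0]},{"xyz": [0,0,5],"rot": [0,0,0]},{"xyz": [0,0,5],"rot": [0,0,0]}]'

```text
time: 31.75
tool_pos: [0.5267, 0.3195, 0.1442]
tool_rot: [[0.048, 0.999, 0.001], [0.999, -0.048, 0.0], [0.0, 0.001, -1.0]]
contact_force: [0.0, -1.1, -1.2]
width: 0.255
grip_force: 19.8
```

```bash
python3 -c "
from h import *
go(.527,.319,.081,HEAT)
u,v=215,100
c=snap('side','side7.png');p=get_obs()['tool_pos'];f=lambda X:(proj(c,X)-[u,v])*5
print('foot',f(p+[0,0,-.0437]),'cap',f(p+[0,0,.0073]),'bore',f([.527,.319,.052]))
S=dict(np.load('pics/side4.npz'));T=dict(np.load('pics/top0.npz'))
b=atz(S,215+328/4,90+262/4,0);print('dev corner',b,[(z,proj(S,[b[0],b[1],z])) for z in(.06,.08,.1,.12)])
cv2.imwrite('pics/c7.png',cv2.resize(cv2.imread('pics/side7.png')[v:v+110,u:u+120],(600,550),interpolation=cv2.INTER_CUBIC))
"
```

```text
t 31.75 at [0.5267 0.3195 0.1442] xyz cm [-0.05  0.03  6.32] rot [ 0. -0. -0.]
foot [301.41218547 185.24851697] cap [298.27858483  90.83921511] bore [305.00150513 270.86159608]
dev corner [0.61077283 0.39488902 0.        ] [(0.06, array([296.93542205, 136.39769908])), (0.08, array([296.91311462, 129.79911192])), (0.1, array([296.89039857, 123.07965532])), (0.12, array([296.86726258, 116.23597754]))]
```

View pics/c7.png

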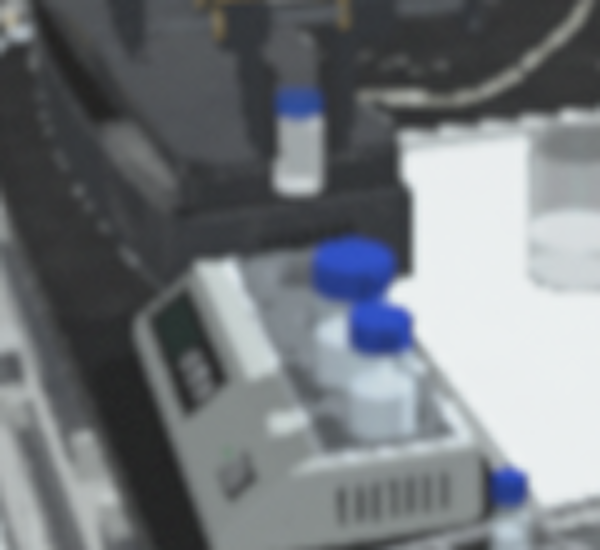

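The medium vial is upright, foot at (299,187), and its bore's centre is at about (306,272) against (305,271) predicted. The black device behind is under 0.1 m high and beyond y = 0.38, so it is clear. Lowering.

>>> send_rows --increments '[{"xyz": [0,0,0.7],"rot": [0,0,0]},{"xyz": [0,0,1.5],"rot": [0,0,0]},{"xyz": [0,0,2.3],"rot": [0,0,0]},{"xyz": [0,0,3.1],"rot": [0,0,0]},{"xyz": [0,0,4],"rot": [0,0,0]},{"xyz": [0,0,4.8],"rot": [0,0,0]},{"xyz": [0,0,5.5],"rot": [0,0,0]},{"xyz": [0,0,6.1],"rot": [0,0,0]},{"xyz": [0,0,6.3],"rot": [0,0,0]},{"xyz": [0,0,6.3],"rot": [0,0,0]}]'

```text
time: 33.05
tool_pos: [0.5265, 0.3193, 0.0807]
tool_rot: [[0.048, 0.999, -0.0], [0.999, -0.048, -0.0], [-0.0, -0.0, -1.0]]
contact_force: [-0.4, -0.1, -0.5]
width: 0.259
grip_force: 19.8
```

>>> send_rows --increments '[{"xyz": [0,0,0.05],"rot": [0,0,0]},{"xyz": [0,0,0.05],"rot": [0,0,0]},{"xyz": [0,0,0.05],"rot": [0,0,0]},{"xyz": [0,0,0.05],"rot": [0,0,0]},{"xyz": [0,0,0.05],"rot": [0,0,0]},{"xyz": [0,0,0.05],"rot": [0,0,0]},{"xyz": [0,0,0.05],"rot": [0,0,0]},{"xyz": [0,0,0.05],"rot": [0,0,0]},{"xyz": [0,0,0.05],"rot": [0,0,0]},{"xyz": [0,0,0.05],"rot": [0,0,0]}]' --gripper 6

```text
time: 34.3
tool_pos: [0.5265, 0.3193, 0.0802]
tool_rot: [[0.048, 0.999, -0.0], [0.999, -0.048, -0.0], [-0.0, 0.0, -1.0]]
contact_force: [1.1, 0.4, -0.5]
width: 0.684
grip_force: 0.0
```

>>> send_rows --increments '[{"xyz": [0,0,-0.3],"rot": [0,0,0]},{"xyz": [0,0,-1],"rot": [0,0,0]},{"xyz": [0,0,-2],"rot": [0,0,0]},{"xyz": [0,0,-3],"rot": [0,0,0]},{"xyz": [0,0,-4.5],"rot": [0,0,0]},{"xyz": [0,0,-6],"rot": [0,0,0]},{"xyz": [0,0,-7.5],"rot": [0,0,0]},{"xyz": [0,0,-9],"rot": [0,0,0]},{"xyz": [0,0,-10.3],"rot": [0,0,0]},{"xyz": [0,0,-11],"rot": [0,0,0]}]'

```text
time: 35.55
tool_pos: [0.5268, 0.3195, 0.1915]
tool_rot: [[0.048, 0.999, 0.001], [0.999, -0.048, 0.001], [0.001, 0.001, -1.0]]
contact_force: [-0.3, 0.7, -0.4]
width: 0.682
grip_force: 0.0
```

```bash
python3 -c "
from h import *
go(.533,.039,.19,RACK)"
```

```text
t 35.55 at [0.5268 0.3195 0.1915] xyz cm [-27.99   1.96   0.13] rot [ 0.  -0.1 80.9]
```

>>> send_rows --increments '[{"xyz": [-1,0.1,0],"rot": [0,0,3]},{"xyz": [-4,0.3,0],"rot": [0,0,11]},{"xyz": [-7.5,0.5,0],"rot": [0,0,21]},{"xyz": [-11,0.8,0],"rot": [0,0,31]},{"xyz": [-14.6,1,0],"rot": [0,0,41]},{"xyz": [-18.2,1.3,0],"rot": [0,0,51]},{"xyz": [-21.7,1.5,0],"rot": [0,0,61]},{"xyz": [-25,1.8,0],"rot": [0,0,71]},{"xyz": [-27.4,1.9,0],"rot": [0,0,79]},{"xyz": [-28,2,0],"rot": [0,0,80.9]}]'

```text
time: 36.8
tool_pos: [0.5328, 0.0375, 0.1901]
tool_rot: [[0.994, 0.108, -0.001], [0.108, -0.994, -0.0], [-0.001, -0.0, -1.0]]
contact_force: [1.2, 0.7, -0.3]
width: 0.676
grip_force: 0.0
```

```bash
python3 -c "
from h import *
go(.533,.039,.077,RACK)
u,v=235,110
c=snap('side','side8.png');f=lambda X:(proj(c,X)-[u,v])*5
for k,X in dict(widest=[.522,.2145,.110],wide=[.5195,.163,.104],med=[.527,.319,.087],nar=[.533,.039,.088]).items():print(k,f(X))
cv2.imwrite('pics/c8.png',cv2.resize(cv2.imread('pics/side8.png')[v:v+110,u:u+120],(600,550),interpolation=cv2.INTER_CUBIC))
"
```

```text
t 36.8 at [0.5328 0.0375 0.1901] xyz cm [ 0.04 -0.15 11.31] rot [-0.   0.  -0.2]
widest [253.709213   203.06923983]
wide [283.02948298 262.73803559]
med [202.98092159 159.59619738]
nar [410.09273282 424.62151356]
```

View pics/c8.png

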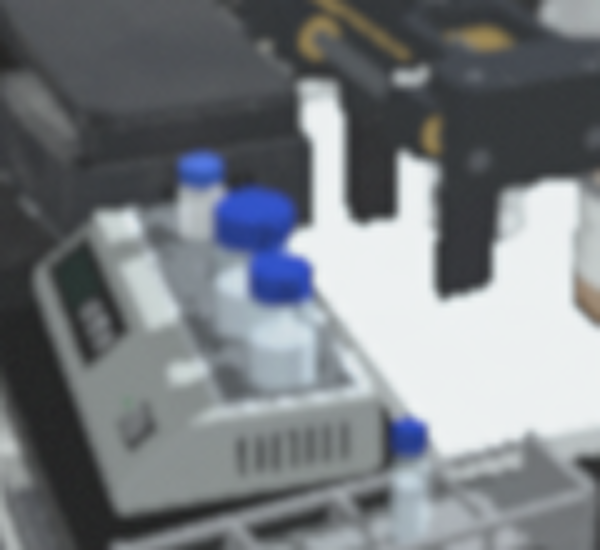

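The medium vial stands seated, cap at (202,163), predicted (203,160). The narrow cap is at (408,428), predicted (410,425). Descending.

>>> send_rows --increments '[{"xyz": [0,0,1],"rot": [0,0,0]},{"xyz": [0,0,3],"rot": [0,0,0]},{"xyz": [0,0,5],"rot": [0,0,0]},{"xyz": [0,0,7],"rot": [0,0,0]},{"xyz": [0,0,8.8],"rot": [0,0,0]},{"xyz": [0,0,10.2],"rot": [0,0,0]},{"xyz": [0,0,11],"rot": [0,0,0]},{"xyz": [0,0,11.3],"rot": [0,0,0]},{"xyz": [0,0,11.3],"rot": [0,0,0]},{"xyz": [0,0,11.3],"rot": [0,0,0]}]'

```text
time: 38.1
tool_pos: [0.5337, 0.0386, 0.0779]
tool_rot: [[0.994, 0.111, 0.001], [0.111, -0.994, 0.0], [0.001, 0.0, -1.0]]
contact_force: [-0.0, 0.1, 1.1]
width: 0.686
grip_force: 0.0
```

>>> send_rows --increments '[{"xyz": [0,0,0],"rot": [0,0,0]},{"xyz": [0,0,0],"rot": [0,0,0]},{"xyz": [0,0,0],"rot": [0,0,0]},{"xyz": [0,0,0],"rot": [0,0,0]},{"xyz": [0,0,0],"rot": [0,0,0]},{"xyz": [0,0,0],"rot": [0,0,0]},{"xyz": [0,0,0],"rot": [0,0,0]},{"xyz": [0,0,0],"rot": [0,0,0]},{"xyz": [0,0,0],"rot": [0,0,0]},{"xyz": [0,0,0],"rot": [0,0,0]}]' --gripper 0.5 --squeeze 15

```text
time: 39.35
tool_pos: [0.533, 0.0386, 0.0772]
tool_rot: [[0.994, 0.111, -0.0], [0.111, -0.994, 0.0], [-0.0, -0.0, -1.0]]
contact_force: [0.6, -0.7, -0.1]
width: 0.162
grip_force: 15.1
```

>>> send_rows --increments '[{"xyz": [0,0,-0.2],"rot": [0,0,0]},{"xyz": [0,0,-0.8],"rot": [0,0,0]},{"xyz": [0,0,-2],"rot": [0,0,0]},{"xyz": [0,0,-4],"rot": [0,0,0]},{"xyz": [0,0,-6],"rot": [0,0,0]},{"xyz": [0,0,-8],"rot": [0,0,0]},{"xyz": [0,0,-9.5],"rot": [0,0,0]},{"xyz": [0,0,-10.8],"rot": [0,0,0]},{"xyz": [0,0,-11.6],"rot": [0,0,0]},{"xyz": [0,0,-12],"rot": [0,0,0]}]'

```text
time: 40.6
tool_pos: [0.5331, 0.0387, 0.1975]
tool_rot: [[0.994, 0.111, 0.0], [0.111, -0.994, -0.0], [0.0, 0.0, -1.0]]
contact_force: [0.1, -0.1, -0.4]
width: 0.161
grip_force: 15.1
```

```bash
python3 -c "
from h import *
go(.5245,.267,.196,HEAT)"
```

```text
t 40.6 at [0.5331 0.0387 0.1975] xyz cm [  1.68 -22.79   0.15] rot [  0.   -0.  -80.9]
```

>>> send_rows --increments '[{"xyz": [0.1,-0.8,0],"rot": [0,0,-3]},{"xyz": [0.3,-3.2,0],"rot": [0,0,-10]},{"xyz": [0.5,-6.1,0],"rot": [0,0,-20]},{"xyz": [0.7,-9,0],"rot": [0,0,-30]},{"xyz": [0.9,-11.9,0],"rot": [0,0,-40]},{"xyz": [1.1,-14.8,0],"rot": [0,0,-50]},{"xyz": [1.3,-17.6,0],"rot": [0,0,-60]},{"xyz": [1.5,-20.2,0],"rot": [0,0,-70]},{"xyz": [1.7,-22.2,0],"rot": [0,0,-78]},{"xyz": [1.7,-22.8,0],"rot": [0,0,-80.9]}]'

```text
time: 41.85
tool_pos: [0.5239, 0.2687, 0.1962]
tool_rot: [[0.042, 0.999, -0.002], [0.999, -0.042, -0.0], [-0.0, -0.002, -1.0]]
contact_force: [0.5, -0.7, -0.4]
width: 0.163
grip_force: 15.1
```

>>> send_rows --increments '[{"xyz": [0,0,0.5],"rot": [0,0,0]},{"xyz": [0,0,1],"rot": [0,0,0]},{"xyz": [0,0,2],"rot": [0,0,0]},{"xyz": [0,0,3],"rot": [0,0,0]},{"xyz": [0,0,4],"rot": [0,0,0]},{"xyz": [0,0,4.5],"rot": [0,0,0]},{"xyz": [0,0,5],"rot": [0,0,0]},{"xyz": [0,0,5],"rot": [0,0,0]},{"xyz": [0,0,5],"rot": [0,0,0]},{"xyz": [0,0,5],"rot": [0,0,0]}]'

```text
time: 43.1
tool_pos: [0.525, 0.2673, 0.1477]
tool_rot: [[0.048, 0.999, 0.001], [0.999, -0.048, 0.0], [0.0, 0.001, -1.0]]
contact_force: [-0.3, -0.1, 0.3]
width: 0.161
grip_force: 15.1
```

```bash
python3 -c "
from h import *
go(.5245,.267,.084,HEAT)
u,v=215,100
c=snap('side','side9.png');p=get_obs()['tool_pos'];f=lambda X:(proj(c,X)-[u,v])*5
print('foot',f(p+[0,0,-.0472]),'cap',f(p+[0,0,.0108]),'bore',f([.5245,.267,.052]))
cv2.imwrite('pics/c9.png',cv2.resize(cv2.imread('pics/side9.png')[v:v+110,u:u+120],(600,550),interpolation=cv2.INTER_CUBIC))
"
```

```text
t 43.1 at [0.525  0.2673 0.1477] xyz cm [-0.03 -0.05  6.37] rot [ 0. -0. -0.]
foot [327.61631401 226.18245108] cap [324.69518868 114.99939284] bore [329.19858479 314.35835293]
```

View pics/c9.png

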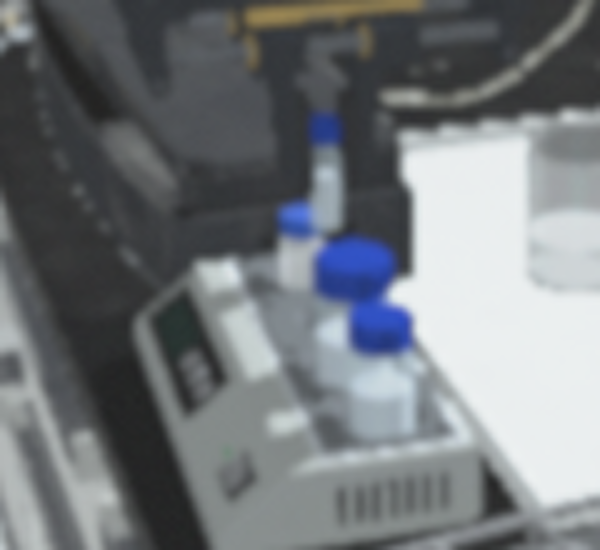

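The narrow vial is upright, foot at (328,225) as predicted. Its bore is hidden behind the widest vial, but earlier it was at (331,315) in this crop, against (329,314) predicted. Lowering.

>>> send_rows --increments '[{"xyz": [0,0,0.7],"rot": [0,0,0]},{"xyz": [0,0,1.5],"rot": [0,0,0]},{"xyz": [0,0,2.3],"rot": [0,0,0]},{"xyz": [0,0,3.1],"rot": [0,0,0]},{"xyz": [0,0,4],"rot": [0,0,0]},{"xyz": [0,0,4.8],"rot": [0,0,0]},{"xyz": [0,0,5.5],"rot": [0,0,0]},{"xyz": [0,0,6.1],"rot": [0,0,0]},{"xyz": [0,0,6.4],"rot": [0,0,0]},{"xyz": [0,0,6.4],"rot": [0,0,0]}]'

```text
time: 44.4
tool_pos: [0.5249, 0.2672, 0.0834]
tool_rot: [[0.048, 0.999, 0.0], [0.999, -0.048, 0.0], [0.0, 0.0, -1.0]]
contact_force: [-0.9, 0.4, 0.1]
width: 0.161
grip_force: 15.2
```

>>> send_rows --increments '[{"xyz": [0,0,0.05],"rot": [0,0,0]},{"xyz": [0,0,0.05],"rot": [0,0,0]},{"xyz": [0,0,0.05],"rot": [0,0,0]},{"xyz": [0,0,0.05],"rot": [0,0,0]},{"xyz": [0,0,0.05],"rot": [0,0,0]},{"xyz": [0,0,0.05],"rot": [0,0,0]},{"xyz": [0,0,0.05],"rot": [0,0,0]},{"xyz": [0,0,0.05],"rot": [0,0,0]},{"xyz": [0,0,0.05],"rot": [0,0,0]},{"xyz": [0,0,0.05],"rot": [0,0,0]}]' --gripper 5

```text
time: 45.65
tool_pos: [0.5247, 0.2671, 0.0827]
tool_rot: [[0.048, 0.999, -0.0], [0.999, -0.048, 0.0], [0.0, -0.0, -1.0]]
contact_force: [-0.3, 0.3, 0.2]
width: 0.565
grip_force: 0.0
```

>>> send_rows --increments '[{"xyz": [0,0,-0.3],"rot": [0,0,0]},{"xyz": [0,0,-1],"rot": [0,0,0]},{"xyz": [0,0,-2],"rot": [0,0,0]},{"xyz": [0,0,-3],"rot": [0,0,0]},{"xyz": [0,0,-4.5],"rot": [0,0,0]},{"xyz": [0,0,-6],"rot": [0,0,0]},{"xyz": [0,0,-7.5],"rot": [0,0,0]},{"xyz": [0,0,-9],"rot": [0,0,0]},{"xyz": [0,0,-10.3],"rot": [0,0,0]},{"xyz": [0,0,-11],"rot": [0,0,0]}]'

```text
time: 46.9
tool_pos: [0.5251, 0.2673, 0.1939]
tool_rot: [[0.048, 0.999, 0.001], [0.999, -0.048, 0.001], [0.001, 0.001, -1.0]]
contact_force: [-0.2, 0.7, 0.2]
width: 0.567
grip_force: 0.0
```

>>> send_rows --increments '[{"xyz": [-0.5,-1,-1],"rot": [0,0,0]},{"xyz": [-2,-2,-2],"rot": [0,0,0]},{"xyz": [-5,-3,-3],"rot": [0,0,0]},{"xyz": [-9,-4,-4],"rot": [0,0,0]},{"xyz": [-13,-4,-5],"rot": [0,0,0]},{"xyz": [-17,-4,-5],"rot": [0,0,0]},{"xyz": [-21,-4,-5],"rot": [0,0,0]},{"xyz": [-24,-4,-5],"rot": [0,0,0]},{"xyz": [-26,-4,-5],"rot": [0,0,0]},{"xyz": [-26,-4,-5],"rot": [0,0,0]}]'

```text
time: 48.15
tool_pos: [0.4714, 0.0084, 0.2426]
tool_rot: [[0.05, 0.999, -0.001], [0.999, -0.05, 0.0], [0.0, -0.001, -1.0]]
contact_force: [-0.5, 0.4, -1.1]
width: 0.568
grip_force: 0.0
```

```bash
python3 -c "
from h import *
A=[]
for n,(u,v,w,h) in dict(top=(190,150,150,110),side=(225,110,150,110)).items():
    c=snap(n,n+'10.png');
    for k,X in dict(widest=[.522,.2145,.110],wide=[.5195,.163,.104],med=[.527,.319,.087],nar=[.5245,.267,.094]).items():print(n,k,(proj(c,X)-[u,v])*2.667)
    A.append(cv2.resize(cv2.imread('pics/'+n+'10.png')[v:v+h,u:u+w],(400,293),interpolation=cv2.INTER_CUBIC))
cv2.imwrite('pics/c10.png',np.hstack(A))"
```

```text
top widest [204.3861513   99.65305854]
top wide [275.46416125 102.96946274]
top med [ 71.04859221 101.35696036]
top nar [137.66789582 101.57624095]
side widest [161.99849421 108.31713253]
side wide [177.63792622 140.14446818]
side med [134.94002357  85.12861168]
side nar [147.85165875 100.49686889]
```

View pics/c10.png

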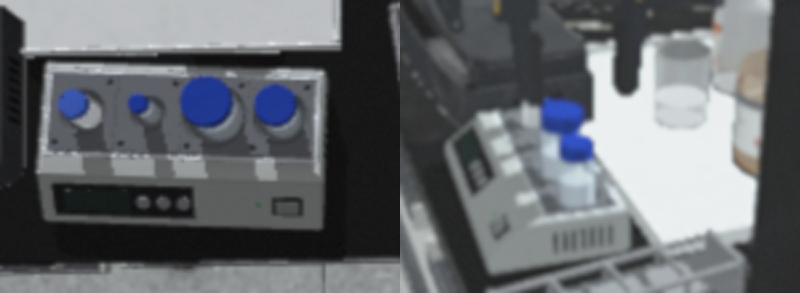

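In the top view all four caps sit upright in their own bores, at (73,102), (138,103), (207,101) and (276,103), each within about 1 px of the seated predictions. The gripper is well clear. Handing in.

```bash
python3 -c "
from h import *
print(robot.sign_off())"
```

```text
the job is handed in; nothing more can be done
None
```

All four vials stand upright at the bottom of their matching bores, loaded widest first to narrowest last, and the job was handed in at about 48 s of the allowed 96 s.

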